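# Hold the spoil box open by its lever

## Task

Open the bench spoil box for a colleague with full hands: with a fingertip push the locking bolt's knob as far as it goes away from the lever, so that the bolt is out from under the lever, then press the lever's long end all the way down onto its rubber stop so that its short end raises the heavy lid. Finish while still holding the lever down, with the lid standing open. Only push and press: do not touch the lid itself, do not lift the lever out of its fork, and leave the jar, tape measure, brush and tin where they are.

Things in the scene. Friction and masses are not known exactly. Their poses are not given: they have to be found in the camera images.
- rig: Fixed plywood board 220 x 560 x 15 mm carrying all parts; origin: centre of its underside. y runs along the lever from long end (-) to lid (+), z up; turned up to 0.3 rad. In this frame (mm): bolt pedestal x 32 to 102, y -116 to -74, top z 145; grey spoil box x -85 to 85, y 143 to 250, rim z 105.
- fork (a point): Centre of the pivot, on the board at y 20, z 120 mm: an open steel fork 56 mm wide, up to z 134 mm, in which the lever's cross pin lies by its weight alone. The pivot axis runs along the board's x.
- stop_top (a point): Centre of the top of the rubber stop under the lever's long end, z 38 mm; 45 x 30 mm.
- lever: Loose aluminium bar 360 x 28 x 12 mm, steel weight and 30 mm roller at the short end. Origin on the pivot axis; frame level and parallel to the board's at the start. The long arm (260 mm, to -y) then slopes up 0.30 rad; on its stop it slopes 0.31 rad down. The short arm is 100 mm, its roller under the lid's lip. Takes 3 to 10 N at the pad; goes back up when let go.
- lever_pad (a point): Centre of the top of the black rubber pressing pad (46 mm across x 56 mm along the bar) at the long end: 235 mm from the pivot along the bar and 10 mm above the bar's middle line. At the start about z 199 mm, pressed down about z 58 mm; it moves on an arc about the pivot.
- bolt (a joint): Travel of the locking bolt in m along the rig's +x, away from the lever: near 0 locked (the 16 x 12 mm steel tongue, top z 143 mm, lies under the long arm, which it stops from going down), 0.045 fully drawn against its end stop. Friction about 2 N; stays where it is left.
- bolt_knob (a point): Centre of the top of the bolt's upright black round knob, 18 mm diameter, 40 mm tall (z 143 to 183 mm), on the rig's +x side of the lever. When locked about 49 mm is free between knob and lever; push it from there along the rig's +x.
- lid (a joint): Opening angle of the hinged steel lid in rad: 0 shut, about 0.42 with the lever on its stop. Plate 170 x 118 x 12 mm with a 64 mm wide lip over the lever's nose, about 2.2 kg (varies by a quarter); the hinge is on the box's side farthest from the lever. Falls shut if released.
- lid_lip (a point): Middle of the top front edge of the lid's lip, z 119 mm when shut.
- jar: Bystander: lidded jar, 56 mm diameter, 75 mm tall, loose; origin at the centre of its underside.
- tape: Bystander: black tape measure, 34 x 66 x 62 mm, standing loose; origin at the centre of its underside.
- brush: Bystander: flat hand brush about 200 mm long, 42 mm wide, 20 mm thick, lying loose; origin about the middle of its length, at its underside; handle along -x.
- tin: Bystander: open aluminium tin 90 x 60 x 35 mm, loose; origin at the centre of its underside.

How it is judged (in metres and radians):
On the way, in this order (a step that is already met when the one before it is completed fails the run):
1. the bolt is drawn clear of the lever while the lid is shut (value of joint bolt above 0.038 m and value of joint lid below 0.06 rad), for 0.1 s.
2. the lever, pressed by the fingers, has raised the lid (value of joint lid above 0.37 rad and contact force between the fingers and lever above 1 N and contact force between lever and lid above 1 N), for 0.2 s.
At the end, for the whole second after the job is handed in: The fingers still press the lever (over 1 N), the lever's nose carries the lid (over 1 N), the lid stands still, open at least 0.37 rad; the bolt is drawn at least 38 mm; the lever's pivot is within 12 mm of where it was, in its fork (all of step 2 and velocity of joint lid between -0.1 and 0.1 rad/s and value of joint bolt above 0.038 m and distance of lever from where it was at the start of the episode below 0.012 m); the arm keeps its last pose, push and grip.
It fails at once if the lid is touched by the robot (contact force between any of the fingers, the arm and lid above 0.5 N).
It fails at once if the lever is lifted out of its fork (distance of lever from where it was at the start of the episode above 0.02 m).
It fails at once if a bystander is moved or lifted by more than 20 mm (distance of any of jar, tape, brush, tin from where it was at the start of the episode above 0.02 m).
It also fails if it takes over 42 s, if anything falls off the work surface, if the arm or the gripper's body presses on something with over 40 N, if the wrist force passes 120 N, or if a joint passes its speed limit or range.

## Robot

A 6-joint arm with a two-finger parallel gripper is mounted at the origin on the work surface. World frame = base frame: x ahead of the robot, y to its left, z up, the work surface at z = 0. Lengths are in mm, angles in rad, forces in N, time in s.
With the tool pointing down it reaches from about 300 to 750 mm from the base axis. Payload 8.5 kg.
Tool frame: the origin (TCP) lies on the centre line of the jaws, within the pads' length; the fingertips stand bot.tips_ahead ahead of it and the grasp point (between the pads) is the TCP (bot.tips_ahead is the distance from the TCP to the fingertips, in mm); z points along the fingers, y is the line along which they close (so a half turn about z gives the same grasp; the last joint's range is limited). The gripper opens to 85 mm and grips with 20 to 120 N. Pads are 22 mm wide; open, the fingers measure 114 mm over their backs; the gripper's body (76 mm by 85 mm) begins 54 mm behind the grasp point. The pads swing forward as they close: fully open they stand 13 mm farther back than shut.
Start: joints at [-1.508, 0.381, 1.297, -0, 1.464, -0.215], TCP at [150.827, -528.897, 250.322] pointing down, gripper open.
Joint ranges: [-3.11, 3.11], [-0.89, 2.33], [0.22, 2.48], [-1.42, 4.56], [0.17, 2.85], [-2.88, 2.88]. Speed limits (rad/s): [2.39, 2.39, 3.14, 3.14, 3.14, 3.14].

## Interface

Orientations are given as a unit quaternion [x, y, z, w].
In Python, from plant import bot gives the robot as it stands.
- The arm moves only by the tool servo_tool, never from a script. Its argument "series" is a list of rows, each a list of 3 entries, a list of its own where there are three numbers: the shift along the world's x, y, z each as a share of 0.075 m, from -1 to 1, then the turn, a rotation vector about the world's x, y, z each as a share of pi/2 rad, from -1 to 1, then the gripper's target within -1 to 1 (fully open at 1, half-way at 0, shut at -1). A call has 1 to 8 rows; each row shifts and turns the commanded pose from where the row before left it; what a row does not reach is not made up. A row lasts 1/10 s, in which the tool goes at most 50 mm and 8.59 degrees, less where a joint would pass 70% of its speed; a pose out of reach is approached as far as the arm can. A call with a number of a shift or a turn outside -1 to 1 is refused whole. A call with a gripper value outside its range is refused whole. The fingers move at their own pace and stop on an object; "squeeze" is the grip in N (left out, the last holds). Time passes only in rows, so rows that do not move let the fingers close. It gives the time, the measured TCP pose, the force, the opening and the grip force at its end, in the units of the state.
- bot.get_obs(): the state, without advancing time (a new reading comes with each control period).
- bot.snapshot(name): name is "scene" or "top" or "wrist"; returns the picture (400x640x3 uint8, red, green, blue); there is no depth.
- bot.camera_params(name): a dict with "fx", "fy", "cx", "cy" (pixels), "k1" (the pictures are not rectified: a ray, as slopes to the right and down, at radius r is drawn at 1 + k1 r^2 times it, then the intrinsics apply), "pose" (4x4, takes a point from camera to world coordinates); the wrist camera has in their place "hand_eye" (4x4, takes a point from camera to tool coordinates, whose origin is the TCP and whose axes are the flange's). Camera axes: x right, y down, z forward; pixel columns grow to the right and rows downward; lengths in mm; the calibration is good to about 2 mm. A picture is of the moment at which its call begins: read the wrist's pose just before it. camera_params takes no time and is no camera call.
- bot.job_done(): hands the job in; it is judged then, once.
Trained networks look in the newest picture that a camera, given by its name, has taken for a name from the list of things; names that differ only in an ending like _2 or _b are one class to them, and where a whole thing is asked for, a point or a joint stands for the part that bears it (a point fixed in the world has none). Each returns a list of dicts, best first, with "score" (0 to 1); they miss things now and then, are a little off and sometimes report something else, mostly with a low value. They report only what shows in the picture. A call takes as long as a camera call.
- bot.find_in(camera, target): "bbox" ([left, top, width, height] in pixels, round what is visible of it).
The state is a dict: "clock": time; "qpos": joint angles; "joint_vel": joint speeds; "joint_torque": joint torques, N m; "position": TCP position; "ee_rot": TCP orientation; "contact_force": force on the tool from outside, world axes, zero at the start; "ft_torque": the same for the moment, N m; "width": finger opening in mm; "grasp_force": force on a finger pad.
Only numpy, scipy, OpenCV 4.12 (cv2) and the standard library are available. Lean on these libraries where they do the work, as an engineer would, in place of code of your own. Each camera call takes 0.05 s, during which the arm holds its last target. There are 200 camera calls.

## Working session

There is one attempt and no reset: what is moved stays moved. The work goes in short steps, Python scripts to look and compute and a tool call to move; the robot and the scene stay as the last step left them, time stands still between calls to the robot, and variables do not carry over. Pictures are saved under pics/ and viewed, at most 10 in all, crops included, and the job is handed in when it is done.

Besides the shell and the picture viewer there is one more tool, called after "Emit:" as name(argument=value, ...) on one line, values as JSON. servo_tool: Moves the arm, as the interface text tells. Shift numbers are shares of 0.075 m and turn numbers shares of pi/2 rad, none past 1 either way. Its arguments: {"type":"object","properties":{"series":{"type":"array"},"squeeze":{"type":"number"}},"required":["series"]}

```bash
mkdir -p pics; ls; python3 - <<'E'
from plant import bot
import cv2,numpy as np
o=bot.get_obs();print({k:np.round(v,3).tolist() for k,v in o.items()},bot.tips_ahead)
for c in("scene","top"):
    im=bot.snapshot(c);cv2.imwrite(f"pics/{c}0.png",im[...,::-1])
    p=bot.camera_params(c);print(c,{k:np.round(v,3).tolist() for k,v in p.items()})
    for t in("lever_pad","bolt_knob","fork","lid_lip","rig","stop_top","lever"):
        print(t,[(np.round(d["bbox"]).tolist(),round(d["score"],2)) for d in bot.find_in(c,t)[:2]])
a=cv2.imread("pics/scene0.png");b=cv2.imread("pics/top0.png")
E
```

```text
pics
{'clock': 0.0, 'qpos': [-1.508, 0.381, 1.298, 0.0, 1.464, -0.215], 'joint_vel': [-0.002, -0.002, -0.002, -0.001, 0.0, -0.001], 'joint_torque': [-0.002, -44.847, -23.128, -0.0, 0.005, -0.0], 'position': [150.817, -528.626, 249.708], 'ee_rot': [0.99, 0.138, 0.0, -0.001], 'contact_force': [-0.608, -0.415, -0.326], 'ft_torque': [-0.014, 0.002, 0.019], 'grasp_force': 0.0, 'width': 85.266} 19.0
scene {'fx': 393.411, 'fy': 393.411, 'cx': 315.499, 'cy': 203.542, 'k1': -0.066, 'pose': [[-0.285, 0.822, -0.494, 1094.938], [0.959, 0.247, -0.143, 86.553], [0.004, -0.514, -0.858, 991.346], [0.0, 0.0, 0.0, 1.0]]}
lever_pad [([271.0, 134.0, 123.0, 93.0], 0.75)]
bolt_knob [([299.0, 179.0, 23.0, 32.0], 0.53)]
fork [([246.0, 155.0, 209.0, 131.0], 0.88)]
lid_lip [([380.0, 192.0, 76.0, 69.0], 0.83)]
rig [([247.0, 158.0, 210.0, 135.0], 0.75)]
stop_top [([248.0, 157.0, 207.0, 136.0], 0.88)]
lever [([272.0, 134.0, 121.0, 94.0], 0.66)]
top {'fx': 444.94, 'fy': 444.94, 'cx': 320.297, 'cy': 193.578, 'k1': -0.052, 'pose': [[0.023, -0.982, 0.189, 416.45], [-1.0, -0.023, 0.003, -50.97], [0.001, -0.189, -0.982, 1148.256], [0.0, 0.0, 0.0, 1.0]]}
lever_pad [([249.0, 209.0, 142.0, 47.0], 0.61)]
bolt_knob [([327.0, 195.0, 12.0, 32.0], 0.77), ([247.0, 208.0, 142.0, 47.0], 0.3)]
fork [([173.0, 170.0, 235.0, 124.0], 0.78)]
lid_lip [([176.0, 173.0, 78.0, 80.0], 0.97)]
rig [([176.0, 169.0, 234.0, 128.0], 0.62)]
stop_top [([171.0, 166.0, 234.0, 136.0], 0.8)]
lever [([247.0, 208.0, 143.0, 50.0], 0.96), ([176.0, 171.0, 231.0, 124.0], 0.69)]
```

View pics/scene0.png

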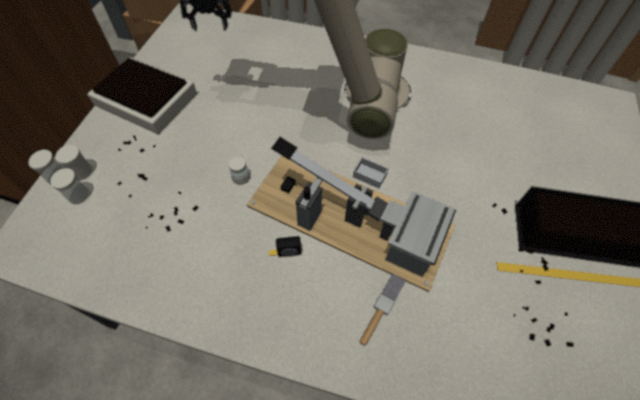

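View pics/top0.png

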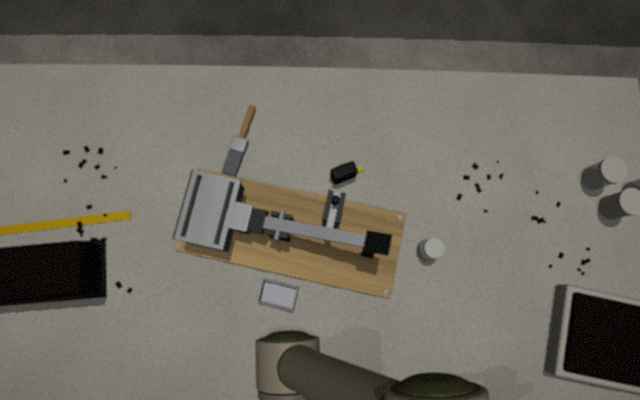

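The pictures show the rig with the lid at world +y, and the pad at (377,243) top / (284,147) scene. The knob is at about (335,199) top / (308,183) scene, and the board corners are clear. I'll fit the rig pose.

```bash
cat > h.py <<'E'
from plant import bot
import numpy as np,cv2
def proj(c,P,T=None):
    p=bot.camera_params(c);T=p["pose"] if T is None else T
    q=(np.linalg.inv(np.array(T))@np.c_[np.atleast_2d(P),np.ones(len(np.atleast_2d(P)))].T)[:3]
    s=q[:2]/q[2];s=s*(1+p["k1"]*(s**2).sum(0))
    return np.c_[p["fx"]*s[0]+p["cx"],p["fy"]*s[1]+p["cy"]]
def w(v,P):
    c,s=np.cos(v[2]),np.sin(v[2]);P=np.atleast_2d(P)
    return np.c_[v[0]+c*P[:,0]-s*P[:,1],v[1]+s*P[:,0]+c*P[:,1],P[:,2]]
PAD=[0,20-235*np.cos(.3)-10*np.sin(.3)+6,199]
E
python3 - <<'E'
from h import *
from scipy.optimize import least_squares
M=np.array([[110,-280,15],[-110,-280,15],[-110,280,15],PAD])
T=np.array([[405,212],[389,297],[176,250],[377,243]]);
M2=np.array([[110,-280,15],[-110,-280,15],[110,280,15],PAD]);S=np.array([[248,205],[281,157],[430,288],[284,147]])
f=lambda v:np.r_[proj("top",w(v,M))-T,proj("scene",w(v,M2))-S].ravel()
r=least_squares(f,[450,-50,-.2],x_scale=[100,100,.1],loss="soft_l1");v=r.x
print(v.round(3),f(v).round(1).reshape(-1,2).tolist())
K=[[68,-95,183],[60,-95,183],[75,-95,183]]
print(proj("top",w(v,K)).round(),proj("scene",w(v,K)).round())
print(w(v,[PAD,K[0],[0,20,120],[0,130,119]]).round())
bot.snapshot("wrist");p=bot.camera_params("wrist");print(np.round(p["hand_eye"],2).tolist())
E
python3 -c "
import cv2;a=cv2.imread('pics/top0.png')[160:310,160:420];b=cv2.imread('pics/scene0.png')[125:300,240:470]
a=cv2.resize(a,(780,450),interpolation=3);cv2.imwrite('pics/c1.png',a);cv2.imwrite('pics/c2.png',cv2.resize(b,(690,525),interpolation=3))"
```

```text
[ 5.35525e+02  2.68670e+01 -1.83000e-01] [[0.7, -0.3], [1.5, 0.1], [-2.2, 0.6], [0.0, -1.7], [-2.1, -0.8], [2.4, -6.2], [0.6, 1.3], [0.2, -0.1]]
[[334. 202.]
 [334. 205.]
 [335. 199.]] [[309. 186.]
 [310. 183.]
 [307. 188.]]
[[ 499. -171.  199.]
 [ 585.  -79.  183.]
 [ 539.   47.  120.]
 [ 559.  155.  119.]]
[[-0.0, -0.96, -0.28, 70.94], [1.0, -0.0, -0.0, 0.34], [0.0, -0.28, 0.96, -121.81], [0.0, 0.0, 0.0, 1.0]]
```

View pics/c1.png

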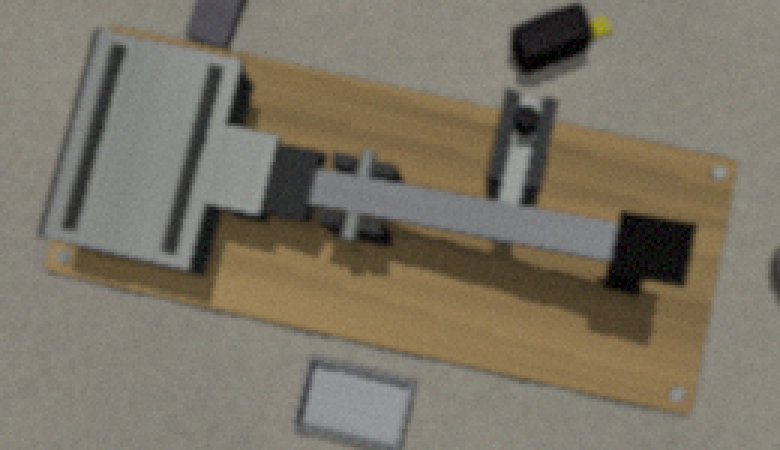

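View pics/c2.png

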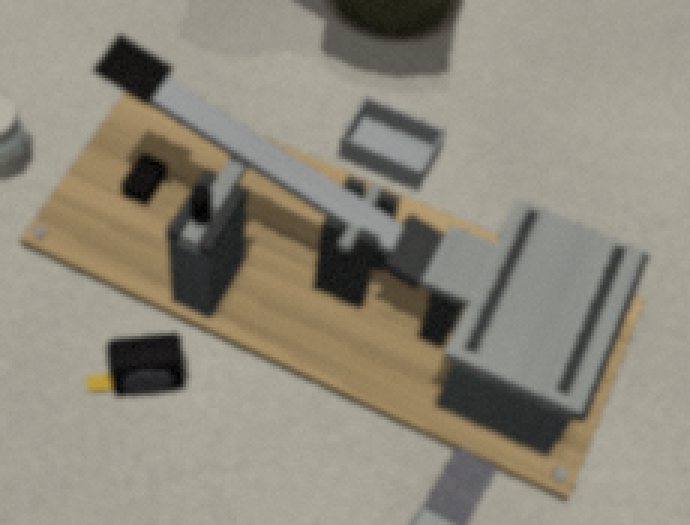

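The crops confirm the fit: knob top at (335,199) in top and (308,183) in scene, which is rig x≈72, y≈-95. I'll move the closed fingers above the gap between lever and knob, at world (556,-74).

Emit:
servo_tool(series=[[[0.3375,0.379,0.03],[0,0,-0.0183],-1],[[0.3375,0.379,0.03],[0,0,-0.0183],-1],[[0.3375,0.379,0.03],[0,0,-0.0183],-1],[[0.3375,0.379,0.03],[0,0,-0.0183],-1],[[0.3375,0.379,0.03],[0,0,-0.0183],-1],[[0.3375,0.379,0.03],[0,0,-0.0183],-1],[[0.3375,0.379,0.03],[0,0,-0.0183],-1],[[0.3375,0.379,0.03],[0,0,-0.0183],-1]], squeeze=40)

```text
clock: 1.65
position: [354.1, -300.2, 268.6]
ee_rot: [1.0, 0.023, 0.0, 0.0]
contact_force: [0.7, -1.7, 0.6]
width: 0.3
grasp_force: 0.0
```

Emit:
servo_tool(series=[[[0.3375,0.379,0],[0,0,-0.0183],-1],[[0.3375,0.379,0],[0,0,-0.0183],-1],[[0.3375,0.379,0],[0,0,-0.0183],-1],[[0.3375,0.379,0],[0,0,-0.0183],-1],[[0.3375,0.379,0],[0,0,-0.0183],-1],[[0.3375,0.379,0],[0,0,-0.0183],-1],[[0.3375,0.379,0],[0,0,-0.0183],-1],[[0.3375,0.379,0],[0,0,-0.0183],-1]])

```text
clock: 2.45
position: [556.7, -72.7, 268.4]
ee_rot: [0.996, -0.091, 0.0, 0.0]
contact_force: [0.6, -0.9, 0.4]
width: 0.0
grasp_force: 0.0
```

Emit:
servo_tool(series=[[[0,0,0],[0,0,0],-1],[[0,0,0],[0,0,0],-1],[[0,0,0],[0,0,0],-1]])

```text
clock: 2.75
position: [555.4, -74.7, 268.3]
ee_rot: [0.996, -0.091, -0.0, 0.0]
contact_force: [-0.2, -0.7, 0.2]
width: -0.1
grasp_force: 0.0
```

```bash
cat >> h.py <<'E'
from scipy.spatial.transform import Rotation as R
def wristT():
    o=bot.get_obs();T=np.eye(4);T[:3,:3]=R.from_quat(o["ee_rot"]).as_matrix();T[:3,3]=o["position"]
    return T@np.array(bot.camera_params("wrist")["hand_eye"])
V=[535.5,26.9,-.183]
E
python3 - <<'E'
from h import *
T=wristT();im=bot.snapshot("wrist")[...,::-1].copy()
for t in("bolt_knob","lever"):print(t,[(np.round(d["bbox"]).tolist(),round(d["score"],2)) for d in bot.find_in("wrist",t)[:2]])
P=w(V,[[72,-95,183],[72,-95,143],[14,-95,161],[-14,-95,161],[0,20,134]]);u=proj("wrist",P,T);print(u.round())
for a in u:
    if 0<a[0]<640 and 0<a[1]<400:cv2.drawMarker(im,(int(a[0]),int(a[1])),(0,0,255),0,12)
cv2.imwrite("pics/w1.png",im)
E
```

```text
bolt_knob [([311.0, 126.0, 24.0, 102.0], 0.67), ([0.0, 138.0, 153.0, 159.0], 0.26)]
lever [([113.0, 187.0, 398.0, 112.0], 0.92)]
[[322. 167.]
 [323. 159.]
 [323. 231.]
 [323. 260.]
 [202. 233.]]
```

View pics/w1.png

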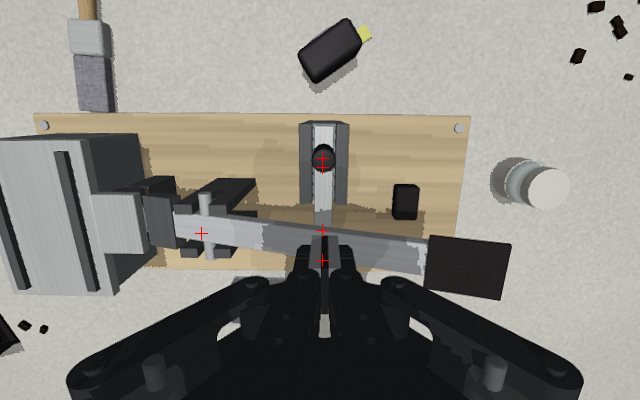

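The wrist view shows the knob at about (323,158) and the lever edge at (323,228). Everything sits 3–4 mm farther along +x than my fit, so I'll shift by that and descend into the gap.

Emit:
servo_tool(series=[[[0.05,-0.01,-0.3],[0,0,0],-1],[[0,0,-0.3],[0,0,0],-1],[[0,0,-0.3],[0,0,0],-1],[[0,0,-0.3],[0,0,0],-1],[[0,0,0],[0,0,0],-1],[[0,0,0],[0,0,0],-1]])

```text
clock: 3.5
position: [559.6, -75.3, 179.0]
ee_rot: [0.996, -0.091, 0.0, 0.0]
contact_force: [-0.6, 0.6, -0.1]
width: -0.1
grasp_force: 0.0
```

Emit:
servo_tool(series=[[[0.131,-0.0243,0],[0,0,0],-1],[[0.131,-0.0243,0],[0,0,0],-1],[[0.131,-0.0243,0],[0,0,0],-1],[[0.131,-0.0243,0],[0,0,0],-1],[[0.131,-0.0243,0],[0,0,0],-1],[[0,0,0],[0,0,0],-1]])

```text
clock: 4.1
position: [610.1, -84.3, 178.3]
ee_rot: [0.996, -0.091, 0.001, 0.0]
contact_force: [-0.5, -0.4, 1.1]
width: 0.1
grasp_force: 0.0
```

Emit:
servo_tool(series=[[[0.0655,-0.0121,0],[0,0,0],-1],[[0,0,0],[0,0,0],-1]])

```text
clock: 4.3
position: [612.8, -84.6, 178.0]
ee_rot: [0.996, -0.091, -0.002, -0.0]
contact_force: [-4.8, 0.4, 0.9]
width: 0.3
grasp_force: 2.7
```

Emit:
servo_tool(series=[[[0.04,-0.0074,0],[0,0,0],-1],[[0,0,0],[0,0,0],-1]])

```text
clock: 4.5
position: [613.2, -84.6, 178.0]
ee_rot: [0.996, -0.091, -0.005, -0.0]
contact_force: [-19.8, 2.7, 6.8]
width: 0.2
grasp_force: 9.9
```

The force jumped to 20 N after about 54 mm of tool travel, so the bolt is against its end stop. I'll back off 12 mm, rise and check.

Emit:
servo_tool(series=[[[-0.16,0.03,0],[0,0,0],-1],[[0,0,0.4],[0,0,0],-1],[[0,0,0.4],[0,0,0],-1],[[0,0,0.4],[0,0,0],-1],[[0,0,0],[0,0,0],-1]])

```text
clock: 5.0
position: [605.8, -83.5, 272.9]
ee_rot: [0.996, -0.091, 0.004, 0.001]
contact_force: [0.2, 0.0, 0.4]
width: 0.4
grasp_force: 0.0
```

```bash
python3 - <<'E'
from h import *
V[0]+=3.5
T=wristT();im=bot.snapshot("wrist")[...,::-1].copy()
P=w(V,[[72+45,-95,183],PAD]);u=proj("wrist",P,T);print(u.round(),P.round(1),bot.get_obs()["position"])
print(w(V,[[0,-215,130],[0,-207,58]]).round(1))
for a in u:
    if 0<a[0]<640 and 0<a[1]<400:cv2.drawMarker(im,(int(a[0]),int(a[1])),(0,0,255),0,12)
cv2.imwrite("pics/w2.png",im)
E
```

```text
[[322. 171.]
 [455. 319.]] [[ 636.8  -87.8  183. ]
 [ 502.3 -171.2  199. ]] [605.22750711 -83.27867645 270.29138387]
[[ 499.9 -184.5  130. ]
 [ 501.3 -176.6   58. ]]
```

View pics/w2.png

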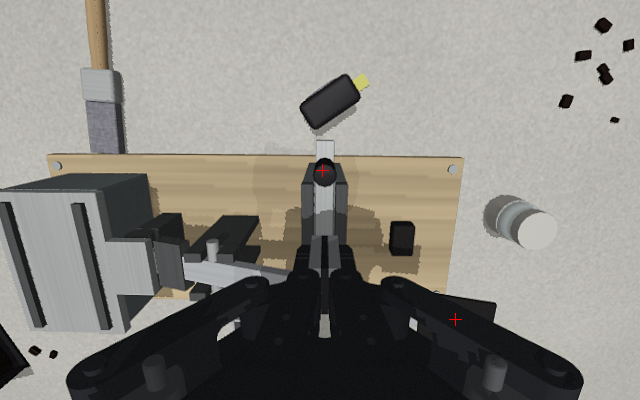

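The bolt is fully drawn: the knob at (324,172) matches the predicted drawn position. Next, move above the pad.

Emit:
servo_tool(series=[[[-0.3433,-0.2927,0],[0,0,0],-1],[[-0.3433,-0.2927,0],[0,0,0],-1],[[-0.3433,-0.2927,0],[0,0,0],-1],[[-0.3433,-0.2927,0],[0,0,0],-1],[[0,0,0],[0,0,0],-1]])

```text
clock: 5.55
position: [499.4, -172.7, 267.4]
ee_rot: [0.996, -0.093, -0.001, -0.0]
contact_force: [0.9, -0.1, 1.4]
width: -0.1
grasp_force: 0.0
```

```bash
python3 - <<'E'
from h import *
V[0]+=3.5
print(bot.get_obs()["position"])
q=[0.996,-.091,0,0];T=np.eye(4);T[:3,:3]=R.from_quat(q).as_matrix();T[:3,3]=[555.4,-74.7,268.3]
T=T@np.array(bot.camera_params("wrist")["hand_eye"])
PC=[[x,PAD[1]+y,199-y*.31] for x,y in((23,27),(23,-27),(-23,-27),(-23,27),(0,0))]
print(proj("wrist",w(V,PC),T).round())  # seen in w1: (428,236),(511,244),(501,300),(424,290)
T=wristT();bot.snapshot("wrist");print(proj("wrist",w(V,PC),T).round());print([(np.round(d["bbox"]).tolist(),round(d["score"],2)) for d in bot.find_in("wrist","lever_pad")[:2]])
E
```

```text
[ 499.37717672 -172.66750602  267.43767545]
[[429. 230.]
 [515. 239.]
 [503. 297.]
 [423. 285.]
 [466. 264.]]
[[282. 181.]
 [363. 187.]
 [361. 252.]
 [285. 242.]
 [321. 216.]]
[([20.0, 154.0, 343.0, 104.0], 0.78)]
```

The pad matches the prediction within 4 mm. Now press down along the arc.

Emit:
servo_tool(series=[[[0,0,-0.25],[0,0,0],-1],[[0,0,-0.25],[0,0,0],-1],[[-0.007,-0.035,-0.2],[0,0,0],-1],[[-0.007,-0.035,-0.2],[0,0,0],-1],[[-0.007,-0.035,-0.2],[0,0,0],-1],[[-0.005,-0.025,-0.2],[0,0,0],-1],[[-0.003,-0.02,-0.2],[0,0,0],-1]])

```text
clock: 6.35
position: [500.6, -182.3, 155.6]
ee_rot: [0.996, -0.09, 0.001, 0.001]
contact_force: [-1.2, -3.4, 5.8]
width: 0.2
grasp_force: 3.0
```

Emit:
servo_tool(series=[[[0,0,-0.15],[0,0,0],-1],[[0,0,-0.15],[0,0,0],-1],[[0.002,0.015,-0.15],[0,0,0],-1],[[0.003,0.02,-0.13],[0,0,0],-1],[[0.004,0.025,-0.13],[0,0,0],-1],[[0.004,0.025,-0.1],[0,0,0],-1],[[0,0,0],[0,0,0],-1]])

```text
clock: 7.05
position: [501.2, -175.5, 94.2]
ee_rot: [0.996, -0.09, -0.0, 0.0]
contact_force: [-0.9, -2.7, 3.2]
width: 0.2
grasp_force: 1.3
```

Emit:
servo_tool(series=[[[0,0.01,-0.08],[0,0,0],-1],[[0,0.01,-0.06],[0,0,0],-1],[[0,0,0],[0,0,0],-1]])

```text
clock: 7.35
position: [501.1, -173.6, 84.5]
ee_rot: [0.996, -0.091, 0.0, -0.0]
contact_force: [1.1, 0.6, 2.1]
width: -0.1
grasp_force: 1.1
```

Emit:
servo_tool(series=[[[0,0,-0.04],[0,0,0],-1],[[0,0,0],[0,0,0],-1]])

```text
clock: 7.55
position: [501.0, -173.9, 81.8]
ee_rot: [0.996, -0.091, 0.0, -0.0]
contact_force: [1.6, 1.7, 4.4]
width: -0.2
grasp_force: 1.8
```

Emit:
servo_tool(series=[[[0,0,-0.03],[0,0,0],-1],[[0,0,0],[0,0,0],-1]])

```text
clock: 7.75
position: [501.0, -174.0, 79.7]
ee_rot: [0.996, -0.091, 0.001, -0.0]
contact_force: [0.3, 1.7, 5.9]
width: -0.1
grasp_force: 2.5
```

Emit:
servo_tool(series=[[[0,0,-0.02],[0,0,0],-1],[[0,0,0],[0,0,0],-1]])

```text
clock: 7.95
position: [501.1, -174.0, 79.2]
ee_rot: [0.996, -0.091, 0.001, 0.0]
contact_force: [-1.9, 3.5, 15.4]
width: 0.1
grasp_force: 6.8
```

Force rose to 15 N with the tool barely moving, so the lever is on the stop. I'll hold and check.

Emit:
servo_tool(series=[[[0,0,-0.005],[0,0,0],-1],[[0,0,0],[0,0,0],-1],[[0,0,0],[0,0,0],-1],[[0,0,0],[0,0,0],-1],[[0,0,0],[0,0,0],-1]])

```text
clock: 8.45
position: [501.1, -174.0, 79.1]
ee_rot: [0.996, -0.091, 0.001, 0.0]
contact_force: [-1.8, 2.9, 18.2]
width: -0.1
grasp_force: 8.1
```

```bash
python3 - <<'E'
from h import *
im=bot.snapshot("scene")[...,::-1];print(bot.get_obs()["contact_force"])
cv2.imwrite("pics/s3.png",cv2.resize(im[100:310,230:480],(714,600),interpolation=3))
E
```

```text
[-1.47815403  2.48184243 18.21670498]
```

View pics/s3.png

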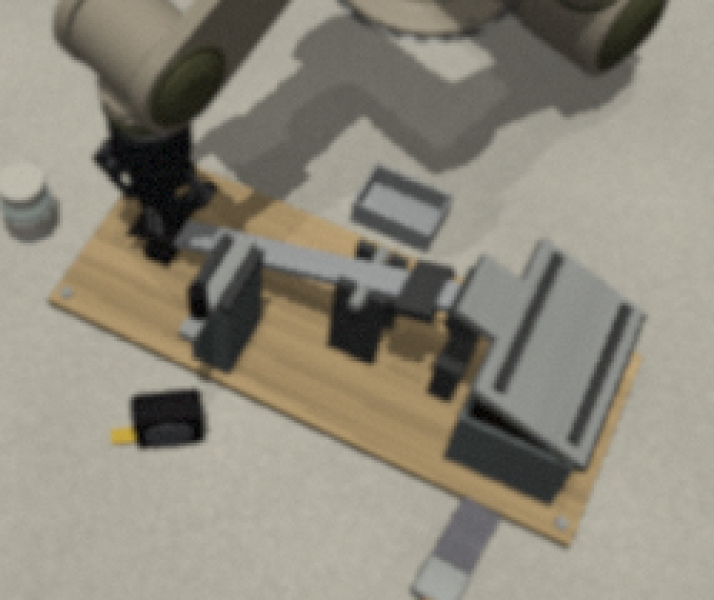

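The crop shows the lid open (around (560,350)), the lever down with its pin still in the fork at (365,285), the bolt drawn, and the jar, tape, tin and brush in place. Handing in.

```bash
python3 -c "
from plant import bot
print(bot.job_done())"
```

```text
the job is handed in; nothing more can be done
None
```

I handed the job in at about 8.5 s: bolt pushed to its end stop, lever held on its rubber stop at about 18 N, lid standing open, and the bystanders undisturbed in the last picture; the hand-in call gave no verdict.

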